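# Index the sorting carousel and nest the green cup

## Robot

A 6-joint arm with a two-finger parallel gripper is mounted at the origin on the work surface. World frame = base frame: x ahead of the robot, y to its left, z up, the work surface at z = 0. Lengths are in m, angles in degrees, forces in N, time in s.
With the tool pointing down it reaches from about 0.4 to 0.825 m from the base axis. Payload 7 kg.
Tool frame: the origin (TCP) lies between the finger pads; the fingertips stand 22 mm ahead of it and the grasp point (between the pads) lies 3 mm ahead of it; z points along the fingers, y is the line along which they close (so a half turn about z gives the same grasp; the last joint's range is limited). The gripper opens to 88 mm and grips with 3 to 60 N. Pads are 19 mm wide; open, the fingers measure 130 mm over their backs; the gripper's body (78 mm by 193 mm) begins 47 mm behind the grasp point.
Start: joints at [83.027, 20.546, 0.682, 0, -70.136, -16.507], TCP at [0.269, 0.619, 0.249] pointing down, gripper open.
Joint ranges: [-176.03, 176.03], [-82.01, 121.73], [-58.28, 71.71], [-173.87, 95.51], [-174.79, -0.11], [-173.66, 173.66]. Speed limits (degrees/s): [136.94, 136.94, 172.46, 180, 180, 180].

## Interface

Orientations are given as [roll, pitch, yaw] about the fixed x, y, z axes, in that order (R = Rz(yaw) Ry(pitch) Rx(roll)).
In Python, from plant import r, vision gives the robot as it stands.
- The arm moves only by the shell command python3 -m pendant 'ROWS' [FORCE]. ROWS is JSON, a list that holds one entry, the list of rows, each a list of 7 numbers: the shift along the tool's x, y, z scaled (see below), then the turn, a rotation vector about the tool's x, y, z scaled (see below), then the opening, from -1 (shut) to 1 (fully open). In form: [[[x, y, z, wx, wy, wz, fingers], ...]]. A call has exactly 8 rows; each row shifts and turns the commanded pose from where the row before left it, along the tool's axes as they then stand; what a row does not reach is not made up. The controller multiplies each number of a shift by 20 mm and each number of a turn by 4 degrees. A row lasts 1/10 s, in which the tool goes at most 50 mm and 8.59 degrees, less where a joint would pass 70% of its speed; a pose out of reach is approached as far as the arm can. A call with a number of a shift or a turn outside -1 to 1 is refused whole. A call with a gripper value outside its range is refused whole. The fingers move at their own pace and stop on an object; FORCE is the grip in N (left out, the last holds). Time passes only in rows, so rows that do not move let the fingers close, or fill a call up. It gives the time, the measured TCP pose, the force, the opening and the grip force at its end, in the units of the state.
- r.get_state(): the state, without advancing time (a new reading comes with each control period).
- vision.capture(name): name is "side" or "top"; returns a dict with "frame" (420x560x3 uint8, blue, green, red), "depth" (420x560 float32, m along the optical axis (not along the pixel's ray), 0 where there is no reading), "camera_matrix" (3x3 intrinsics, pixels), "k1" (the pictures are not rectified: a ray, as slopes to the right and down, at radius r is drawn at 1 + k1 r^2 times it, then the intrinsics apply), "extrinsics" (4x4, takes a point from world to camera coordinates). Camera axes: x right, y up, looking along -z (the intrinsics and any distortion apply to the point x, -y, -z); pixel columns grow to the right and rows downward; lengths in m; the calibration is good to about 2 mm. A picture is of the moment at which its call begins.
- r.close_job(): hands the job in; it is judged then, once.
The state is a dict: "time_s": time; "joints": joint angles; "qd": joint speeds; "joint_torque": joint torques, N m; "tcp_pos": TCP position; "eef_rot": TCP orientation; "contact_force": force on the tool from outside, world axes, zero at the start; "moment": the same for the moment, N m; "gripper_width": finger opening in m; "gripper_force": force on a finger pad.
Only numpy, scipy, OpenCV 4.12 (cv2) and the standard library are available. Lean on these libraries where they do the work, as an engineer would, in place of code of your own. Each camera call takes 0.05 s, during which the arm holds its last target. There are 200 camera calls.

## Task

Turn the indexing carousel until its own green cup has clicked into place at the red-topped brass pointer, and let go of it. Then pick up the loose green cup and lower it gently, without dropping it, upright into that green cup on the carousel until it is fully nested; leave the carousel clicked in at the pointer and the other things on the bench where they are.

Things in the scene. Friction and masses are not known exactly. Their poses are not given: they have to be found in the camera images.
- carousel_base: fixed dark round base under the carousel, 210 mm across, 22 mm high. Origin: centre of the underside, on the carousel's vertical axis. Inside it a spring roller clicks the carousel into a detent every 60 degrees: it resists with about 0.25 N m up to half way (30 degrees), then pulls the carousel into the next detent by itself
- carousel: turning disc 236 mm across, top 34 mm up, origin as the base's, turns about z both ways without end. Stations every 60 degrees, 82 mm from the axis: fixed green, blue, orange cups (shaped like the loose ones, rims 74 mm up) alternate with closed tins 64 mm high. Its -x axis points to its green cup, which starts 2 or 3 clicks away from the pointer, either way round
- knob_grip (a point): grip point of the black knob on the central shaft, fixed to the disc: an upright bar 60 mm long (along the carousel's x axis), 14 mm thick (along its y axis), 32 mm high (98 to 130 mm above the bench); the point is on the axis 117 mm up, above all cups. Turn it 60 to 85 degrees a grasp, let go and regrasp
- pointer: fixed brass pointer post with a red ball on top, 14 mm thick, 56 mm high, beside the disc, 141 mm from the carousel axis. Origin: centre of its foot. A station is at the pointer when it lies on the line from the axis to the post, then 59 mm from it; every detent brings one there. The two short dark posts one and two stations away are not the pointer
- nest_seat (a point): point on the turning disc, on the axis of its green cup, 56 mm above the bench (22 mm above the disc): the loose green cup's origin comes here when fully nested, its ledge on the fixed cup's rim; the whole band then stays exposed above that rim
- green_cup: loose green cup: stepped steel stacking cup, 40 mm high, about 80 g: solid foot 18 mm high tapering from 30 mm across (bottom) to 41 mm, above it a straight coloured band 51 mm across, 22 mm high, open at the top (inside 46 mm across, 19 mm deep). Origin: centre of the underside, z up. Nests foot-in until the ledge under the band rests on the rim below
- blue_cup: loose blue cup of the same shape, to be left alone
- orange_cup: loose orange cup of the same shape, to be left alone
- jar: closed glass jar 60 mm across, 85 mm high, left alone. Origin: centre of the underside
- charcoal: black charcoal block 90 x 60 x 35 mm, left alone. Origin: centre of the underside
- hammer: small hammer 220 mm long lying on the bench, left alone. Origin: under its middle
- pliers: red-handled pliers 130 mm long lying on the bench, left alone. Origin: near the pivot
Things that resemble listed ones, but are neither listed nor needed, are in the scene too. Leave any pink look-alike of the green_cup alone.

How it is judged:
By the outcome, as a careful person would: the job done as asked, in the order asked, and still so for the second after the job is handed in, with the robot touching nothing.
It also fails if it takes over 72 s, if anything falls off the work surface, if the arm or the gripper's body presses on something with over 40 N, if the wrist force passes 120 N, or if a joint passes its speed limit or range.

## Working session

There is one attempt and no reset: what is moved stays moved. The work goes in short steps, Python scripts to look and compute and a shell command to move; the robot and the scene stay as the last step left them, time stands still between calls to the robot, and variables do not carry over. Pictures are saved under pics/ and viewed, at most 10 in all, crops included, and the job is handed in when it is done.

```bash
mkdir -p pics; ls; cat > h.py <<'E'
import numpy as np, cv2, pickle
def snap(n,f):
    from plant import vision
    d=vision.capture(n); cv2.imwrite(f'pics/{f}.png',d['frame']); pickle.dump(d,open(f'{f}.pkl','wb')); return d
def load(f): return pickle.load(open(f'{f}.pkl','rb'))
def slopes(d,u,v):
    K=np.array(d['camera_matrix']);x=(u-K[0,2])/K[0,0];y=(v-K[1,2])/K[1,1]
    a,b=x,y
    for _ in range(20):
        s=1+d['k1']*(a*a+b*b);a,b=x/s,y/s
    return a,b
def w(d,u,v,dep=None,z=None):
    "world point of pixel by depth, or at height z"
    a,b=slopes(d,u,v);E=np.array(d['extrinsics']);R,t=E[:3,:3],E[:3,3]
    ray=R.T@np.array([a,-b,-1.]);c=-R.T@t
    if z is not None: return c+ray*(z-c[2])/ray[2]
    if dep is None: dep=d['depth'][int(round(v)),int(round(u))]
    return c+ray*dep
def cloud(d):
    v,u=np.mgrid[0:420,0:560];a,b=slopes(d,u.astype(float),v.astype(float));E=np.array(d['extrinsics']);R,t=E[:3,:3],E[:3,3]
    P=np.stack([a,-b,-np.ones_like(a)],-1)*d['depth'][...,None]
    return (P-t)@R
E
python3 - <<'E'
from h import *
from plant import r
print(r.get_state())
for n in('top','side'):
    d=snap(n,n+'0');E=np.array(d['extrinsics']);print(n,-E[:3,:3].T@E[:3,3],d['k1'])
E
```

```text
pics
{'time_s': 0.0, 'joints': array([ 8.30263083e+01,  2.05928707e+01,  6.33098870e-01, -2.26849900e-02,
       -7.01340247e+01, -1.65075895e+01]), 'qd': array([ 0.05232765, -0.00698329, -0.08421797,  0.00150505, -0.06492603,
       -0.07879222]), 'joint_torque': array([-7.04717295e-04, -5.82710302e+01,  2.93055314e+01,  6.99729145e+00,
        7.01461133e-03, -1.67542430e-04]), 'tcp_pos': array([0.2687727 , 0.61868619, 0.24759324]), 'eef_rot': array([ 1.79904010e+02, -6.20847350e-03, -2.34890023e+01]), 'contact_force': array([-0.10110134, -0.03458886,  0.62905036]), 'moment': array([-0.03957041,  0.03191553, -0.00814701]), 'gripper_force': 0.0, 'gripper_width': 0.08766479674474566}
top [ 0.28218806 -0.0203752   1.53224012] -0.09237779486700447
side [-0.13406281 -0.82354303  0.73512737] -0.10397835362606694
```

View pics/top0.png

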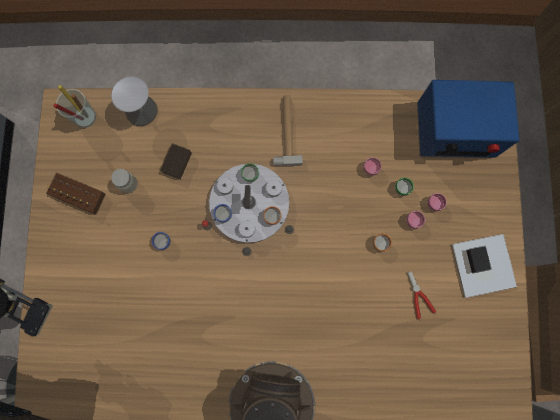

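View pics/side0.png

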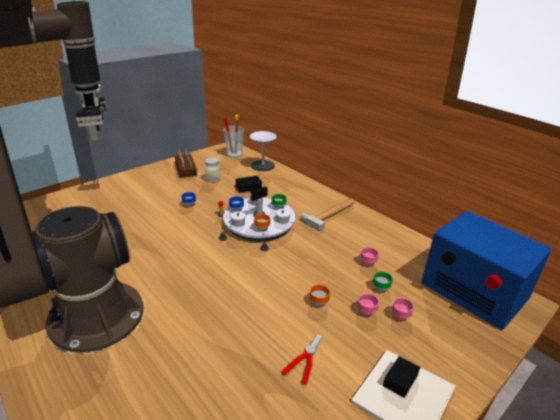

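The top view shows the carousel at (249,203) with its green cup at (249,173), the knob at (247,197) and the red pointer at (206,224). The loose green cup is at (404,187), with pink look-alikes around it.

```bash
python3 - <<'E'
from h import *
d=load('top0');f=d['frame']
a=cv2.resize(f[155:260,190:300],None,fx=5,fy=5,interpolation=cv2.INTER_CUBIC)
b=cv2.resize(f[150:235,355:455],None,fx=2.4,fy=2.4,interpolation=cv2.INTER_CUBIC)
c=np.zeros((525,790,3),np.uint8);c[:,:550]=a;c[:204,550:790]=b
c=np.clip(c.astype(int)*1.4,0,255).astype(np.uint8);cv2.imwrite('pics/crop0.png',c)
P=cloud(d)
hsv=cv2.cvtColor(f,cv2.COLOR_BGR2HSV)
def rep(n,m,lo,hi):
    m=m&(P[...,2]>lo)&(P[...,2]<hi);q=P[m];print(n,len(q),q.mean(0).round(4) if len(q) else'', ((q.min(0)+q.max(0))/2).round(4) if len(q) else '', np.median(q[:,2]) if len(q) else '');return q
v,u=np.mgrid[0:420,0:560]
def box(u0,u1,v0,v1): return (u>=u0)&(u<u1)&(v>=v0)&(v<v1)
c=box(205,295,155,250)
q=rep('disc',c,.028,.04);print(cv2.minEnclosingCircle(q[:,:2].astype(np.float32)))
q=rep('knob',c,.115,.15);print(cv2.minAreaRect(q[:,:2].astype(np.float32)))
for n,b in dict(green=(392,418,176,198),pinkR=(427,448,193,213),pinkB=(406,426,210,231),pinkL=(362,382,157,177)).items():
    q=rep(n,box(*b),.033,.06);print(cv2.minEnclosingCircle(q[:,:2].astype(np.float32)))
for n,b in dict(cg=(238,260,162,184),cb=(212,231,204,222),co=(263,282,207,225)).items():
    q=rep(n,box(*b),.067,.085)
    if len(q): print(cv2.minEnclosingCircle(q[:,:2].astype(np.float32)))
for z in (.05,): print('red ball',w(d,206.5,224,z=z))
E
```

```text
disc 3109 [0.5717 0.074  0.0338] [0.5882 0.0691 0.034 ] 0.0337467758790869
((0.6018765568733215, 0.050036706030368805), 0.15420974791049957)
knob 119 [0.5745 0.0755 0.1283] [0.5759 0.0759 0.1256] 0.1284335577188631
((0.5759576559066772, 0.07600772380828857), (0.01437915675342083, 0.06116291880607605), 88.34403991699219)
green 62 [ 0.6297 -0.3812  0.0386] [ 0.6288 -0.3805  0.0395] 0.038525536816563566
((0.6297176480293274, -0.3808092772960663), 0.026810234412550926)
pinkR 69 [ 0.584  -0.4759  0.0387] [ 0.584  -0.4752  0.0396] 0.038378516415004255
((0.5844398736953735, -0.475310355424881), 0.026739642024040222)
pinkB 64 [ 0.5306 -0.4128  0.0387] [ 0.5298 -0.411   0.0398] 0.039138099784791255
((0.5297724008560181, -0.41093605756759644), 0.02669927291572094)
pinkL 57 [ 0.6923 -0.2859  0.0392] [ 0.691  -0.2853  0.042 ] 0.03904066513992151
((0.6907151937484741, -0.2852676212787628), 0.02607434242963791)
cg 61 [0.6556 0.0734 0.0733] [0.6574 0.0735 0.0742] 0.07349325765797823
((0.6573705673217773, 0.07327356934547424), 0.025991028174757957)
cb 54 [0.5383 0.1493 0.0734] [0.5374 0.1488 0.074 ] 0.07323015196520696
((0.537019670009613, 0.148088738322258), 0.025747722014784813)
co 50 [0.5323 0.0072 0.0728] [0.5317 0.0055 0.0745] 0.07311279833352602
((0.5317579507827759, 0.005655404180288315), 0.02577248029410839)
red ball [0.50668053 0.19542877 0.05      ]
```

View pics/crop0.png

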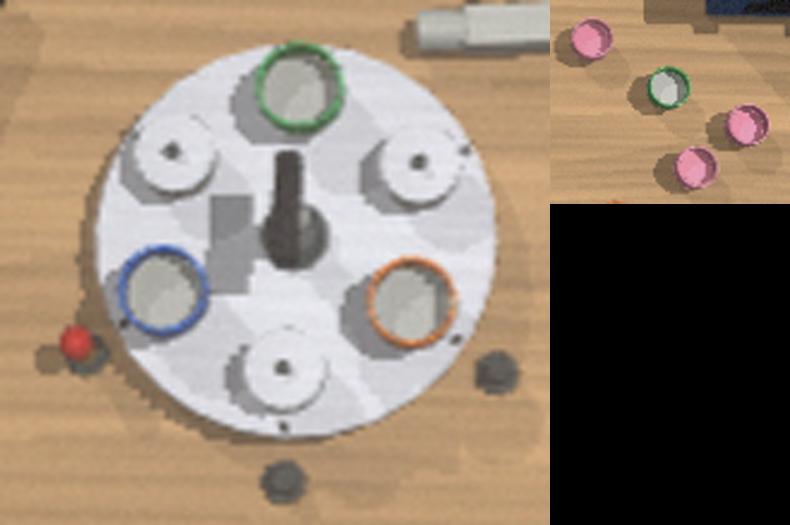

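Blue is at the pointer (about 118.5°) and green is at about −1.5°, so the carousel needs +120° (2 clicks CCW). First I move over the knob.

```bash
A='[[[1,0.75,0,0,0,0,1],[1,0.75,0,0,0,0,1],[1,0.75,0,0,0,0,1],[1,0.75,0,0,0,0,1],[1,0.75,0,0,0,0,1],[1,0.75,0,0,0,0,1],[1,0.75,0,0,0,0,1],[1,0.75,0,0,0,0,1]]]' ; true
python3 -m pendant '[[[1,0.75,0,0,0,0,1],[1,0.75,0,0,0,0,1],[1,0.75,0,0,0,0,1],[1,0.75,0,0,0,0,1],[1,0.75,0,0,0,0,1],[1,0.75,0,0,0,0,1],[1,0.75,0,0,0,0,1],[1,0.75,0,0,0,0,1]]]'
python3 -m pendant '[[[1,0.75,0,0,0,0,1],[1,0.75,0,0,0,0,1],[1,0.75,0,0,0,0,1],[1,0.75,0,0,0,0,1],[1,0.75,0,0,0,0,1],[1,0.75,0,0,0,0,1],[1,0.75,0,0,0,0,1],[1,0.75,0,0,0,0,1]]]'
python3 -m pendant '[[[1,0.75,0,0,0,0,1],[1,0.75,0,0,0,0,1],[1,0.75,0,0,0,0,1],[1,0.75,0,0,0,0,1],[1,0.75,0,0,0,0,1],[1,0.75,0,0,0,0,1],[1,0.75,0,0,0,0,1],[1,0.75,0,0,0,0,1]]]'
python3 -m pendant '[[[0,0,0,0,0,1,1],[0,0,0,0,0,1,1],[0,0,0,0,0,1,1],[0,0,0,0,0,1,1],[0,0,0,0,0,1,1],[0,0,0,0,0,1,1],[0,0,0,0,0,1,1],[0,0,0,0,0,1,1]]]'
```

```text
time_s: 0.9
tcp_pos: [0.3686, 0.4436, 0.2485]
eef_rot: [180.0, 0.0, -23.5]
contact_force: [0.2, 0.1, 0.5]
gripper_width: 0.0871
gripper_force: 0.0
time_s: 1.7
tcp_pos: [0.4672, 0.2697, 0.2486]
eef_rot: [-180.0, 0.0, -23.5]
contact_force: [-0.0, -0.4, -0.1]
gripper_width: 0.0876
gripper_force: 0.0
time_s: 2.5
tcp_pos: [0.566, 0.0959, 0.2486]
eef_rot: [-180.0, 0.0, -23.5]
contact_force: [0.7, -0.4, -0.4]
gripper_width: 0.0875
gripper_force: 0.0
time_s: 3.3
tcp_pos: [0.5655, 0.0968, 0.2485]
eef_rot: [180.0, 0.0, -55.7]
contact_force: [0.6, -0.7, -0.5]
gripper_width: 0.0875
gripper_force: 0.0
```

```bash
python3 -m pendant '[[[0,0,0,0,0,1,1],[0,0,0,0,0,1,1],[0,0,0,0,0,1,1],[0,0,0,0,0,1,1],[0,0,0,0,0,1,1],[0,0,0,0,0,1,1],[0,0,0,0,0,1,1],[0,0,0,0,0,1,1]]]' >/dev/null
python3 -m pendant '[[[0,0,0,0,0,1,1],[0,0,0,0,0,1,1],[0,0,0,0,0,1,1],[0,0,0,0,0,1,1],[0,0,0,0,0,1,1],[0,0,0,0,0,1,1],[0,0,0,0,0,1,1],[0,0,0,0,0,1,1]]]' > /dev/null
python3 -m pendant '[[[0,0,0,0,0,1,1],[0,0,0,0,0,1,1],[0,0,0,0,0,1,1],[0,0,0,0,0,1,1],[0,0,0,0,0,1,1],[0,0,0,0,0,1,1],[0,0,0,0,0,1,1],[0,0,0,0,0,1,1]]]' >/dev/null
python3 -m pendant '[[[0,0,0,0,0,1,1],[0,0,0,0,0,1,1],[0,0,0,0,0,1,1],[0,0,0,0,0,1,1],[0,0,0,0,0,1,1],[0,0,0,0,0,1,1],[0,0,0,0,0,1,1],[0,0,0,0,0,0.5,1]]]'
cat > go.py <<'E'
import sys,numpy as np
from plant import r
from scipy.spatial.transform import Rotation as R
s=r.get_state();p=np.array(s['tcp_pos']);t=np.array([float(x) for x in sys.argv[1:4]])
Rm=R.from_euler('xyz',s['eef_rot'],degrees=True)
print('joints',np.round(s['joints'],1),'tool rows total (units of 20mm):',np.round(Rm.inv().apply(t-p)/.02,2),'yaw',s['eef_rot'][2])
E
python3 go.py .5758 .0758 .120
```

```text
time_s: 6.5
tcp_pos: [0.5655, 0.0969, 0.2485]
eef_rot: [180.0, -0.0, 178.4]
contact_force: [-0.4, 0.2, 0.2]
gripper_width: 0.088
gripper_force: 0.0
joints [  29.2   11.1  -12.4   -0.   -66.5 -120.9] tool rows total (units of 20mm): [-0.54 -1.04  6.43] yaw 178.35342733894723
```

```bash
python3 -m pendant '[[[-0.27,-0.52,0.8,0,0,0,1],[-0.27,-0.52,0.8,0,0,0,1],[0,0,0.8,0,0,0,1],[0,0,0.8,0,0,0,1],[0,0,0.8,0,0,0,1],[0,0,0.8,0,0,0,1],[0,0,0.8,0,0,0,1],[0,0,0.8,0,0,0,1]]]'
python3 -m pendant '[[[0,0,0,0,0,0,0.5],[0,0,0,0,0,0,-0.2],[0,0,0,0,0,0,-1],[0,0,0,0,0,0,-1],[0,0,0,0,0,0,-1],[0,0,0,0,0,0,-1],[0,0,0,0,0,0,-1],[0,0,0,0,0,0,-1]]]' 40
```

```text
time_s: 7.3
tcp_pos: [0.5758, 0.0758, 0.12]
eef_rot: [180.0, 0.0, 178.5]
contact_force: [0.2, -0.1, -0.6]
gripper_width: 0.0877
gripper_force: 0.0
time_s: 8.1
tcp_pos: [0.576, 0.0766, 0.1207]
eef_rot: [180.0, 0.0, 178.5]
contact_force: [-0.0, -0.4, -0.1]
gripper_width: 0.0294
gripper_force: 0.0
```

```bash
python3 -m pendant '[[[0,0,0,0,0,0,-1],[0,0,0,0,0,0,-1],[0,0,0,0,0,0,-1],[0,0,0,0,0,0,-1],[0,0,0,0,0,0,-1],[0,0,0,0,0,0,-1],[0,0,0,0,0,0,-1],[0,0,0,0,0,0,-1]]]' 40
python3 -m pendant '[[[0,0,0,0,0,-0.5,-1],[0,0,0,0,0,-0.8,-1],[0,0,0,0,0,-0.8,-1],[0,0,0,0,0,-0.8,-1],[0,0,0,0,0,-0.8,-1],[0,0,0,0,0,-0.8,-1],[0,0,0,0,0,-0.8,-1],[0,0,0,0,0,-0.8,-1]]]'
```

```text
time_s: 8.9
tcp_pos: [0.5759, 0.0745, 0.1205]
eef_rot: [-179.9, -0.0, 178.5]
contact_force: [3.0, -10.4, -0.7]
gripper_width: 0.0137
gripper_force: 40.0
time_s: 9.7
tcp_pos: [0.5759, 0.0745, 0.1205]
eef_rot: [-179.9, -0.1, -157.0]
contact_force: [2.4, -10.6, -0.9]
gripper_width: 0.0137
gripper_force: 40.0
```

```bash
python3 -m pendant '[[[0,0,0,0,0,-0.8,-1],[0,0,0,0,0,-0.8,-1],[0,0,0,0,0,-0.8,-1],[0,0,0,0,0,-0.8,-1],[0,0,0,0,0,-0.8,-1],[0,0,0,0,0,-0.8,-1],[0,0,0,0,0,-0.8,-1],[0,0,0,0,0,-0.8,-1]]]'
python3 -m pendant '[[[0,0,0,0,0,-0.62,-1],[0,0,0,0,0,-0.62,-1],[0,0,0,0,0,-0.62,-1],[0,0,0,0,0,-0.62,-1],[0,0,0,0,0,0,-1],[0,0,0,0,0,0,-1],[0,0,0,0,0,0,0],[0,0,0,0,0,0,0]]]'
python3 -m pendant '[[[0,0,0,0,0,0,0],[0,0,0,0,0,0,0],[0,0,0,0,0,0,-1],[0,0,0,0,0,0,-1],[0,0,0,0,0,0,-1],[0,0,0,0,0,0,-1],[0,0,0,0,0,0,-1],[0,0,0,0,0,0,-1]]]' 40
python3 - <<'E'
from h import *
snap('top','top1');from plant import r;print(r.get_state()['gripper_width'])
E
```

```text
time_s: 10.5
tcp_pos: [0.576, 0.0745, 0.1205]
eef_rot: [-179.9, -0.2, -131.4]
contact_force: [1.4, -11.3, -0.4]
gripper_width: 0.0135
gripper_force: 40.0
time_s: 11.3
tcp_pos: [0.576, 0.0765, 0.1205]
eef_rot: [180.0, 0.0, -121.6]
contact_force: [1.0, -0.7, -0.7]
gripper_width: 0.0247
gripper_force: 0.0
time_s: 12.1
tcp_pos: [0.577, 0.0761, 0.1206]
eef_rot: [-179.9, 0.0, -121.6]
contact_force: [5.1, -4.0, -3.4]
gripper_width: 0.014
gripper_force: 40.0
0.014017326710824533
```

View pics/top1.png

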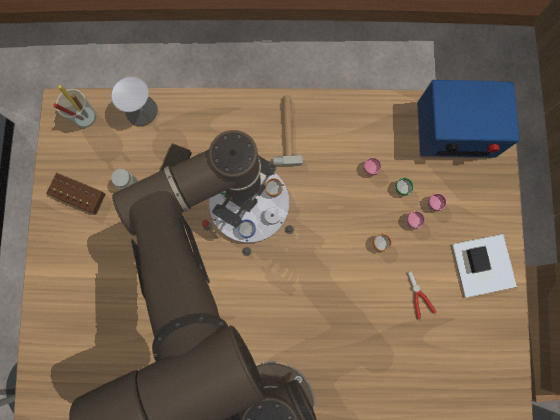

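The picture shows the carousel advanced one click: blue is now at (246,229) and orange at (273,188). Next I turn the second click, release and rise.

```bash
python3 -m pendant '[[[0,0,0,0,0,-0.5,-1],[0,0,0,0,0,-0.8,-1],[0,0,0,0,0,-0.8,-1],[0,0,0,0,0,-0.8,-1],[0,0,0,0,0,-0.8,-1],[0,0,0,0,0,-0.8,-1],[0,0,0,0,0,-0.8,-1],[0,0,0,0,0,-0.8,-1]]]' >/dev/null
python3 -m pendant '[[[0,0,0,0,0,-0.8,-1],[0,0,0,0,0,-0.8,-1],[0,0,0,0,0,-0.8,-1],[0,0,0,0,0,-0.8,-1],[0,0,0,0,0,-0.8,-1],[0,0,0,0,0,-0.8,-1],[0,0,0,0,0,-0.8,-1],[0,0,0,0,0,-0.8,-1]]]'
python3 -m pendant '[[[0,0,0,0,0,-0.62,-1],[0,0,0,0,0,-0.62,-1],[0,0,0,0,0,-0.62,-1],[0,0,0,0,0,-0.62,-1],[0,0,0,0,0,0,-1],[0,0,0,0,0,0,-1],[0,0,0,0,0,0,0],[0,0,0,0,0,0,0.2]]]'
python3 -m pendant '[[[0,0,0,0,0,0,0.5],[0,0,0,0,0,0,0.6],[0,0,0,0,0,0,1],[0,0,0,0,0,0,1],[0,0,-1,0,0,0,1],[0,0,-1,0,0,0,1],[0,0,-1,0,0,0,1],[0,0,-1,0,0,0,1]]]'
python3 go.py .6297 -.3812 .16
```

```text
time_s: 13.75
tcp_pos: [0.5754, 0.0762, 0.1206]
eef_rot: [179.9, -0.0, -71.4]
contact_force: [-3.1, -1.0, 3.4]
gripper_width: 0.0136
gripper_force: 40.0
time_s: 14.55
tcp_pos: [0.5765, 0.0768, 0.1206]
eef_rot: [-179.9, -0.0, -61.7]
contact_force: [-0.8, -0.3, -0.6]
gripper_width: 0.0244
gripper_force: 0.0
time_s: 15.35
tcp_pos: [0.5759, 0.0766, 0.2013]
eef_rot: [180.0, 0.0, -61.6]
contact_force: [0.1, 0.4, -0.2]
gripper_width: 0.0859
gripper_force: 0.0
joints [ 26.8  13.8 -15.3  -0.  -60.9   1.5] tool rows total (units of 20mm): [21.42  8.51  2.07] yaw -61.64125090956144
```

```bash
python3 -m pendant '[[[0.9,0.35,0,0,0,0,1],[0.9,0.35,0,0,0,0,1],[0.9,0.35,0,0,0,0,1],[0.9,0.35,0,0,0,0,1],[0.9,0.35,0,0,0,0,1],[0.9,0.35,0,0,0,0,1],[0.9,0.35,0,0,0,0,1],[0.9,0.35,0,0,0,0,1]]]' >/dev/null
python3 -m pendant '[[[0.9,0.35,0,0,0,0,1],[0.9,0.35,0,0,0,0,1],[0.9,0.35,0,0,0,0,1],[0.9,0.35,0,0,0,0,1],[0.9,0.35,0,0,0,0,1],[0.9,0.35,0,0,0,0,1],[0.9,0.35,0,0,0,0,1],[0.9,0.35,0,0,0,0,1]]]' >/dev/null
python3 -m pendant '[[[0.9,0.35,0,0,0,0,1],[0.9,0.35,0,0,0,0,1],[0.9,0.35,0,0,0,0,1],[0.9,0.35,0,0,0,0,1],[0.9,0.35,0,0,0,0,1],[0.9,0.35,0,0,0,0,1],[0.9,0.35,0,0,0,0,1],[0.7,0.4,0,0,0,0,1]]]'
python3 - <<'E'
from h import *
d=snap('top','top2');snap('side','side2')
P=cloud(d);v,u=np.mgrid[0:420,0:560]
m=(u>=205)&(u<295)&(v>=155)&(v<250)
q=P[m&(P[...,2]>.115)&(P[...,2]<.15)];print(cv2.minAreaRect(q[:,:2].astype(np.float32)))
g=cv2.cvtColor(d['frame'],cv2.COLOR_BGR2HSV);gm=m&(g[...,0]>45)&(g[...,0]<85)&(g[...,1]>90)
print(gm.sum(),u[gm].mean(),v[gm].mean(),w(d,u[gm].mean(),v[gm].mean(),z=.074))
rc=m&(np.hypot(P[...,0]-.537,P[...,1]-.148)<.034)&(P[...,2]>.067)&(P[...,2]<.085)
print(cv2.minEnclosingCircle(P[rc][:,:2].astype(np.float32)),P[rc].mean(0))
a=cv2.resize(d['frame'][155:260,190:300],None,fx=3.5,fy=3.5,interpolation=cv2.INTER_CUBIC)
b=cv2.resize(d['frame'][140:245,350:460],None,fx=3.5,fy=3.5,interpolation=cv2.INTER_CUBIC)
cv2.imwrite('pics/crop2.png',np.hstack([a,b]))
E
python3 go.py .6297 -.3822 .0415
```

```text
time_s: 17.75
tcp_pos: [0.6308, -0.3821, 0.2003]
eef_rot: [180.0, 0.0, -61.7]
contact_force: [-0.5, 0.9, 0.3]
gripper_width: 0.0876
gripper_force: 0.0
((0.5752187967300415, 0.07588222622871399), (0.014789797365665436, 0.05901770666241646), 29.3294677734375)
14 218.0 210.71428571428572 [0.54168785 0.16056378 0.074     ]
((0.5369347929954529, 0.1476186215877533), 0.025738542899489403) [0.53885651 0.1472907  0.07302067]
joints [-16.2  28.    6.    0.  -68.   44.4] tool rows total (units of 20mm): [-0.04  0.    7.92] yaw -61.752265874221315
```

View pics/crop2.png

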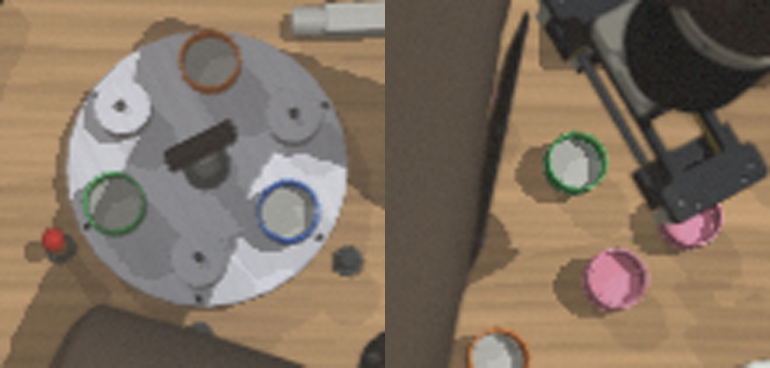

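The green carousel cup is at the pointer (crop px (114,203), red ball (54,238)), and the loose green cup is untouched. Next I descend and grip.

```bash
python3 -m pendant '[[[0,0,0.8,0,0,0,1],[0,0,0.8,0,0,0,1],[0,0,0.8,0,0,0,1],[0,0,0.8,0,0,0,1],[0,0,0.8,0,0,0,1],[0,0,0.8,0,0,0,1],[0,0,0.8,0,0,0,1],[0,0,0.8,0,0,0,1]]]'
python3 -m pendant '[[[0,0,0.5,0,0,0,1],[0,0,0.5,0,0,0,1],[0,0,0.3,0,0,0,1],[0,0,0.2,0,0,0,1],[0,0,0,0,0,0,0.4],[0,0,0,0,0,0,0.3],[0,0,0,0,0,0,0.25],[0,0,0,0,0,0,0.2]]]' 12
python3 -m pendant '[[[0,0,0,0,0,0,0.15],[0,0,0,0,0,0,0.1],[0,0,0,0,0,0,0],[0,0,0,0,0,0,0],[0,0,0,0,0,0,0],[0,0,0,0,0,0,0],[0,0,0,0,0,0,0],[0,0,0,0,0,0,0]]]' 12
```

```text
time_s: 18.65
tcp_pos: [0.6306, -0.3803, 0.0713]
eef_rot: [180.0, 0.0, -61.6]
contact_force: [-0.2, -0.3, -0.5]
gripper_width: 0.0874
gripper_force: 0.0
time_s: 19.45
tcp_pos: [0.6309, -0.3805, 0.0432]
eef_rot: [-180.0, -0.0, -61.6]
contact_force: [0.0, 0.8, 0.3]
gripper_width: 0.061
gripper_force: 0.0
time_s: 20.25
tcp_pos: [0.6307, -0.3804, 0.0428]
eef_rot: [-180.0, -0.0, -61.6]
contact_force: [-1.4, -0.0, 4.1]
gripper_width: 0.0494
gripper_force: 12.2
```

```bash
python3 -m pendant '[[[0,0,-0.3,0,0,0,-0.1],[0,0,-0.8,0,0,0,-0.1],[0,0,-1,0,0,0,-0.1],[0,0,-1,0,0,0,-0.1],[0,0,-1,0,0,0,-0.1],[0,0,-1,0,0,0,-0.1],[0,0,-1,0,0,0,-0.1],[0,0,-0.5,0,0,0,-0.1]]]' 20
python3 - <<'E'
from h import *
d=snap('side','side3');t=snap('top','top3')
from plant import r;s=r.get_state();print(s['tcp_pos'],s['gripper_width'],s['contact_force'])
def proj(d,p):
    E=np.array(d['extrinsics']);c=E[:3,:3]@np.array(p)+E[:3,3];x,y=c[0]/-c[2],-c[1]/-c[2];k=1+d['k1']*(x*x+y*y);K=np.array(d['camera_matrix']);return K[0,0]*x*k+K[0,2],K[1,1]*y*k+K[1,2]
p=s['tcp_pos'];u0,v0=proj(d,p);print(u0,v0,proj(t,p))
u,v=int(u0),int(v0)
f=d['frame'][v-45:v+45,u-55:u+55].copy();f=cv2.resize(f,None,fx=6,fy=6,interpolation=cv2.INTER_CUBIC)
for dz in(0.0005,-.0385): 
    a,b=proj(d,[p[0],p[1],p[2]-.003+dz]);cv2.circle(f,(int((a-u+55.5)*6),int((b-v+45.5)*6)),3,(0,0,255),-1)
cv2.imwrite('pics/crop3.png',f)
E
```

```text
time_s: 21.05
tcp_pos: [0.6316, -0.3806, 0.1779]
eef_rot: [-179.9, -0.2, -61.6]
contact_force: [0.7, -0.1, -1.0]
gripper_width: 0.0496
gripper_force: 20.2
[ 0.6315442  -0.38060756  0.17713377] 0.04965445632489442 [ 0.17677693  0.09458653 -0.7195037 ]
392.01372646859306 232.72228365006126 (np.float64(416.46341597337647), np.float64(173.46974229151493))
```

View pics/crop3.png

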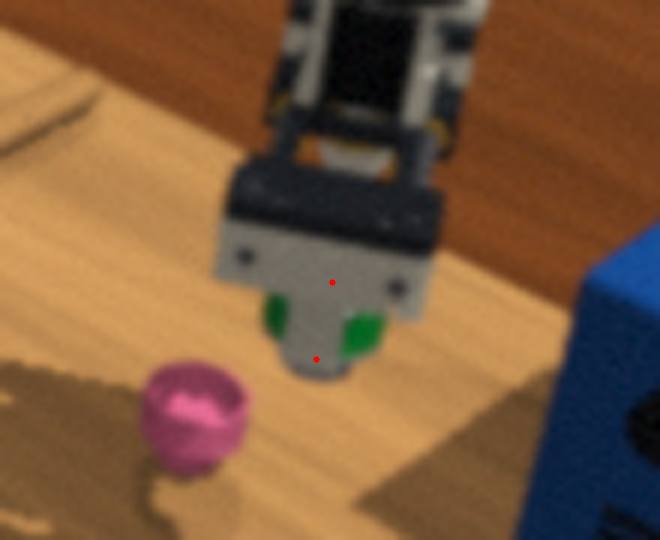

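The view along the closing direction shows the cup centred in the fingers (band 265–385, expected axis about 324), bottom level. Next I carry it over the carousel.

```bash
python3 -m pendant '[[[-0.4,-0.1,-0.5,0,0,0,-0.1],[-0.8,-0.26,-0.5,0,0,0,-0.1],[-0.8,-0.26,-0.5,0,0,0,-0.1],[-0.8,-0.26,-0.5,0,0,0,-0.1],[-0.8,-0.26,0,0,0,0,-0.1],[-0.8,-0.26,0,0,0,0,-0.1],[-0.8,-0.26,0,0,0,0,-0.1],[-0.8,-0.26,0,0,0,0,-0.1]]]' >/dev/null
python3 -m pendant '[[[-0.8,-0.26,0,0,0,0,-0.1],[-0.8,-0.26,0,0,0,0,-0.1],[-0.8,-0.26,0,0,0,0,-0.1],[-0.8,-0.26,0,0,0,0,-0.1],[-0.8,-0.26,0,0,0,0,-0.1],[-0.8,-0.26,0,0,0,0,-0.1],[-0.8,-0.26,0,0,0,0,-0.1],[-0.8,-0.26,0,0,0,0,-0.1]]]' >/dev/null
python3 -m pendant '[[[-0.8,-0.26,0,0,0,0,-0.1],[-0.8,-0.26,0,0,0,0,-0.1],[-0.8,-0.26,0,0,0,0,-0.1],[-0.8,-0.26,0,0,0,0,-0.1],[-0.8,-0.26,0,0,0,0,-0.1],[-0.8,-0.26,0,0,0,0,-0.1],[-0.8,-0.26,0,0,0,0,-0.1],[-0.8,-0.26,0,0,0,0,-0.1]]]' >/dev/null
python3 -m pendant '[[[-0.8,-0.26,0,0,0,0,-0.1],[-0.8,-0.26,0,0,0,0,-0.1],[-0.8,-0.26,0,0,0,0,-0.1],[-0.8,-0.26,0,0,0,0,-0.1],[-0.8,-0.26,0,0,0,0,-0.1],[-0.7,-0.2,0,0,0,0,-0.1],[-0.5,-0.1,0,0,0,0,-0.1],[0,0,0,0,0,0,-0.1]]]'
python3 go.py .5365 .1468 .1300
```

```text
time_s: 24.35
tcp_pos: [0.5374, 0.1162, 0.2146]
eef_rot: [-180.0, 0.0, -61.6]
contact_force: [-0.2, -0.8, -1.4]
gripper_width: 0.0501
gripper_force: 20.2
joints [ 32.6  10.3 -18.1  -0.  -61.6  -4.2] tool rows total (units of 20mm): [-1.36 -0.69  4.23] yaw -61.56432672697028
```

```bash
python3 -m pendant '[[[-0.68,-0.34,0,0,0,0,-0.1],[-0.68,-0.34,0,0,0,0,-0.1],[0,0,0.8,0,0,0,-0.1],[0,0,0.8,0,0,0,-0.1],[0,0,0.8,0,0,0,-0.1],[0,0,0.8,0,0,0,-0.1],[0,0,0.6,0,0,0,-0.1],[0,0,0.4,0,0,0,-0.1]]]'
python3 go.py .5365 .1468 .1300
python3 - <<'E'
from h import *
d=snap('side','side4');P=cloud(d)
from plant import r;p=r.get_state()['tcp_pos'];print(p)
f=d['frame'][160:250,190:300];cv2.imwrite('pics/crop4.png',cv2.resize(f,None,fx=6,fy=6,interpolation=cv2.INTER_CUBIC))
E
```

```text
time_s: 25.15
tcp_pos: [0.5366, 0.1457, 0.1295]
eef_rot: [179.9, -0.0, -61.6]
contact_force: [-0.9, -1.1, -0.1]
gripper_width: 0.0496
gripper_force: 20.2
joints [ 35.4  15.7 -23.4  -0.  -50.9  -7. ] tool rows total (units of 20mm): [-0.05 -0.02 -0.02] yaw -61.63942988650416
[0.53619163 0.14539813 0.12861641]
```

View pics/crop4.png

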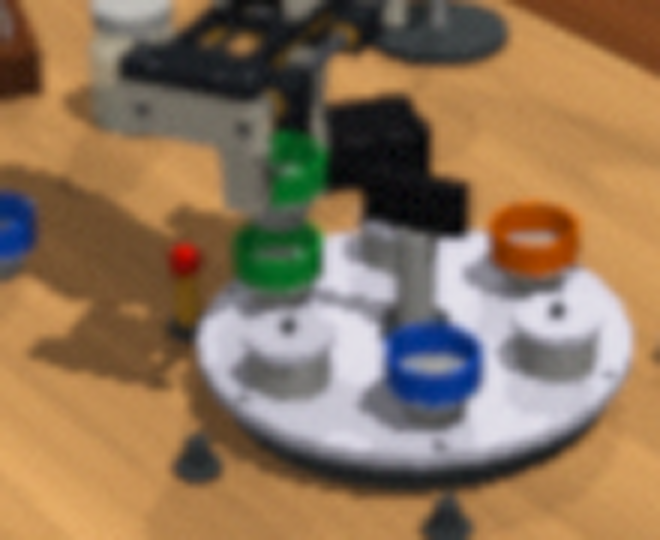

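The held cup is right above the fixed green cup (fixed band 234–322 px, held band's right edge 326). Next I lower it gently.

```bash
python3 -m pendant '[[[-0.04,0,0.1,0,0,0,-0.1],[0,0,0.1,0,0,0,-0.1],[0,0,0.1,0,0,0,-0.1],[0,0,0.1,0,0,0,-0.1],[0,0,0.1,0,0,0,-0.1],[0,0,0.1,0,0,0,-0.1],[0,0,0.1,0,0,0,-0.1],[0,0,0.1,0,0,0,-0.1]]]'
python3 -m pendant '[[[0,0,0.08,0,0,0,-0.1],[0,0,0.08,0,0,0,-0.1],[0,0,0.08,0,0,0,-0.1],[0,0,0.08,0,0,0,-0.1],[0,0,0,0,0,0,-0.1],[0,0,0,0,0,0,-0.1],[0,0,0,0,0,0,-0.1],[0,0,0,0,0,0,-0.1]]]'
```

```text
time_s: 26.0
tcp_pos: [0.5365, 0.1461, 0.1144]
eef_rot: [-180.0, -0.0, -61.6]
contact_force: [0.7, 0.5, -0.1]
gripper_width: 0.0495
gripper_force: 20.2
time_s: 26.8
tcp_pos: [0.5365, 0.1461, 0.1083]
eef_rot: [-180.0, -0.0, -61.6]
contact_force: [-0.2, 0.0, -0.3]
gripper_width: 0.0497
gripper_force: 20.2
```

Already about 9 mm inside with no contact; continuing.

```bash
python3 -m pendant '[[[0,0,0.08,0,0,0,-0.1],[0,0,0.08,0,0,0,-0.1],[0,0,0.08,0,0,0,-0.1],[0,0,0.06,0,0,0,-0.1],[0,0,0,0,0,0,-0.1],[0,0,0,0,0,0,-0.1],[0,0,0,0,0,0,-0.1],[0,0,0,0,0,0,-0.1]]]'
python3 -m pendant '[[[0,0,0.05,0,0,0,-0.1],[0,0,0.05,0,0,0,-0.1],[0,0,0.05,0,0,0,-0.1],[0,0,0,0,0,0,-0.1],[0,0,0,0,0,0,-0.1],[0,0,0,0,0,0,-0.1],[0,0,0,0,0,0,-0.1],[0,0,0,0,0,0,-0.1]]]'
```

```text
time_s: 27.6
tcp_pos: [0.5365, 0.1462, 0.1023]
eef_rot: [-180.0, -0.0, -61.6]
contact_force: [-1.1, 0.2, -1.0]
gripper_width: 0.0499
gripper_force: 20.2
time_s: 28.4
tcp_pos: [0.5365, 0.1461, 0.0992]
eef_rot: [-180.0, 0.0, -61.6]
contact_force: [-0.2, -0.8, -0.0]
gripper_width: 0.0496
gripper_force: 20.2
```

```bash
python3 -m pendant '[[[0,0,0.03,0,0,0,-0.1],[0,0,0,0,0,0,-0.1],[0,0,0,0,0,0,-0.1],[0,0,0,0,0,0,-0.1],[0,0,0,0,0,0,-0.1],[0,0,0,0,0,0,-0.1],[0,0,0,0,0,0,-0.1],[0,0,0,0,0,0,-0.1]]]'
python3 -m pendant '[[[0,0,0.03,0,0,0,-0.1],[0,0,0,0,0,0,-0.1],[0,0,0,0,0,0,-0.1],[0,0,0,0,0,0,-0.1],[0,0,0,0,0,0,-0.1],[0,0,0,0,0,0,-0.1],[0,0,0,0,0,0,-0.1],[0,0,0,0,0,0,-0.1]]]'
```

```text
time_s: 29.2
tcp_pos: [0.5366, 0.1462, 0.0987]
eef_rot: [-180.0, -0.0, -61.6]
contact_force: [-0.3, 0.2, 3.4]
gripper_width: 0.0496
gripper_force: 20.2
time_s: 30.0
tcp_pos: [0.5367, 0.1463, 0.0987]
eef_rot: [-180.0, -0.0, -61.6]
contact_force: [-2.5, 0.7, 9.2]
gripper_width: 0.0497
gripper_force: 20.3
```

Contact came exactly at the expected seat height. Next I release and rise.

```bash
python3 -m pendant '[[[0,0,-0.02,0,0,0,-0.1],[0,0,0,0,0,0,0.2],[0,0,0,0,0,0,0.25],[0,0,0,0,0,0,0.3],[0,0,0,0,0,0,0.4],[0,0,0,0,0,0,0.6],[0,0,0,0,0,0,0.7],[0,0,0,0,0,0,0.7]]]'
python3 -m pendant '[[[0,0,-0.2,0,0,0,0.7],[0,0,-0.5,0,0,0,0.7],[0,0,-0.8,0,0,0,0.7],[0,0,-1,0,0,0,0.7],[0,0,-1,0,0,0,0.7],[0,0,-1,0,0,0,0.7],[0,0,-1,0,0,0,0.7],[0,0,-1,0,0,0,0.7]]]'
python3 -m pendant '[[[1,0,0,0,0,0,0.7],[1,0,0,0,0,0,0.7],[1,0,0,0,0,0,0.7],[1,0,0,0,0,0,0.7],[1,0,0,0,0,0,0.7],[1,0,0,0,0,0,0.7],[1,0,0,0,0,0,0.7],[1,0,0,0,0,0,0.7]]]' >/dev/null
python3 -m pendant '[[[1,0,0,0,0,0,0.7],[1,0,0,0,0,0,0.7],[1,0,0,0,0,0,0.7],[1,0,0,0,0,0,0.7],[1,0,0,0,0,0,0.7],[1,0,0,0,0,0,0.7],[1,0,0,0,0,0,0.7],[1,0,0,0,0,0,0.7]]]'
python3 - <<'E'
from h import *
d=snap('side','side5');t=snap('top','top5');P=cloud(t)
v,u=np.mgrid[0:420,0:560]
m=(u>=205)&(u<295)&(v>=155)&(v<250)
q=P[m&(P[...,2]>.115)&(P[...,2]<.15)];print(cv2.minAreaRect(q[:,:2].astype(np.float32)))
rc=m&(np.hypot(P[...,0]-.537,P[...,1]-.148)<.034)&(P[...,2]>.088)&(P[...,2]<.11)
print(cv2.minEnclosingCircle(P[rc][:,:2].astype(np.float32)),P[rc].mean(0),np.median(P[rc][:,2]))
a=cv2.resize(d['frame'][160:250,190:300],None,fx=3.6,fy=3.6,interpolation=cv2.INTER_CUBIC)
b=cv2.resize(t['frame'][160:250,190:300],None,fx=3.6,fy=3.6,interpolation=cv2.INTER_CUBIC)
cv2.imwrite('pics/crop5.png',np.hstack([a,b]))
E
```

```text
time_s: 30.8
tcp_pos: [0.5364, 0.1461, 0.0983]
eef_rot: [180.0, 0.0, -61.6]
contact_force: [-0.1, -0.4, -0.8]
gripper_width: 0.0737
gripper_force: 0.0
time_s: 31.6
tcp_pos: [0.5364, 0.1461, 0.2303]
eef_rot: [-179.9, -0.0, -61.6]
contact_force: [-0.2, 0.4, -0.8]
gripper_width: 0.0742
gripper_force: 0.0
time_s: 33.2
tcp_pos: [0.689, -0.1366, 0.2288]
eef_rot: [-180.0, -0.0, -61.6]
contact_force: [0.1, 0.6, -0.7]
gripper_width: 0.0745
gripper_force: 0.0
((0.0, 0.0), (0.0, 0.0), 0.0)
((0.5341519117355347, 0.16765040159225464), 0.01175579335540533) [0.53320576 0.16841033 0.095579  ] 0.09579619557374822
```

View pics/crop5.png

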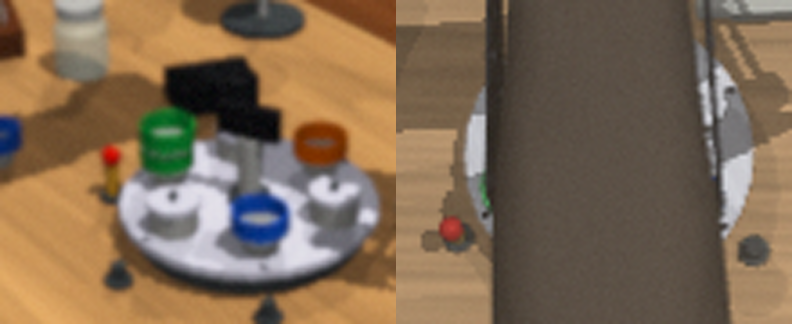

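The loose cup is nested upright (side crop px (168,140), rim at about 0.096 m), and the carousel is still at the pointer.

```bash
python3 -c "
from plant import r
print(r.close_job())"
```

```text
the job is handed in; nothing more can be done
None
```

The job is handed in at about 33 s of the 72 s: the carousel's green cup is clicked in at the pointer, and the loose green cup sits fully nested and upright in it. I left the other items alone, but did not re-measure them afterwards.

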